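Return mixed-up stoppers to their reagent bottles

ROBOT

A 6-joint arm with a two-finger parallel gripper is mounted at the origin on a cart in front of the work surface, level with it; the furniture and walls round the work are solid. World frame = base frame: x ahead of the robot, y to its left, z up, the work surface at z = 0. Lengths are in m, angles in rad, forces in N, time in s.
With the tool pointing down it reaches from about 0.275 to 0.75 m from the base axis. Payload 10.2 kg.
Tool frame: the origin (TCP) lies at the very end of the fingers, on their centre line; the grasp point (between the pads) lies 19 mm behind it; z points along the fingers, y is the direction in which the jaws open and shut (so a half turn about z gives the same grasp; the last joint's range is limited). The gripper opens to 85 mm and grips with 20 to 120 N. Pads are 22 mm wide; open, the fingers measure 114 mm over their backs; the gripper's body (76 mm by 85 mm) begins 54 mm behind the grasp point. The pads swing forward as they close: fully open they stand 13 mm farther back than shut.
Start: joints at [-1.48, 0.313, 1.498, -0, 1.331, -0.223], TCP at [0.162, -0.499, 0.231] pointing down, gripper open.
Joint ranges: [-2.94, 2.94], [-0.97, 2.17], [0.19, 2.56], [-1.23, 4.37], [0.02, 3.11], [-2.88, 2.88]. Speed limits (rad/s): [2.39, 2.39, 3.01, 3.14, 3.14, 3.14].

INTERFACE

Orientations are given as a 3x3 rotation matrix whose columns are the frame's x, y, z axes.
In Python, from bench import * gives the robot as it stands. Calls block until the motion is done:
- reach(position, orientation): joint-space move of the TCP to a pose.
- move_l(position, orientation=None, vel=0.15): straight line of the TCP; orientation=None keeps the orientation; vel is the mean speed in m/s.
- set_joints(angles): joint-space move.
- move_gripper(opening, effort=None): opening from 0.0 (shut) to 1.0 (fully open); effort is the grip in N (None keeps the last); returns when the fingers have stopped.
- sleep(seconds).
- solve_ik(position, orientation): joint angles nearest the present ones, or None.
- camera(name): name is "scene" or "top"; returns a dict with "pixels" (384x512x3 uint8, red, green, blue), "fovy" (degrees; the focal length in pixels is half the picture's height over the tangent of half this angle, whatever the lens; pixels are square), "cx", "cy" (the principal point, pixels), "view" (4x4, takes a point from world to camera coordinates). Camera axes: x right, y up, looking along -z (the intrinsics and any distortion apply to the point x, -y, -z); pixel columns grow to the right and rows downward; lengths in m; the calibration is good to about 2 mm. A picture is of the moment at which its call begins. There is no depth.
A pose or a line that the arm cannot do raises IKError and nothing moves.
- sign_off(): hands the job in, once; it reports no verdict.
Readings, each from a call of its own:
- get_t(): time.
- get_q(): joint angles.
- get_qd(): joint speeds.
- get_joint_torque(): joint torques, N m.
- get_tcp_pos(): TCP position.
- get_orientation(): TCP orientation.
- get_contact_force(): force on the tool from outside, world axes, zero at the start.
- get_torque(): the same for the moment, N m.
- get_grip_width(): opening from 0.0 (shut) to 1.0 (fully open).
Only numpy, scipy, OpenCV 4.12 (cv2) and the standard library are available. Lean on these libraries where they do the work, as an engineer would, in place of code of your own. Each camera call takes 0.05 s, during which the arm holds its last target.

TASK

The stoppers of the four amber reagent bottles have been mixed up. Put each stopper back, fully seated, in the bottle whose shoulder sleeve has its colour; so as not to contaminate them, set a stopper aside only in the empty red tray in front, never on the bench. Leave the bottles and the conical flask standing where they are.

Things in the scene. Friction and masses are not known exactly. Their poses are not given: they have to be found in the camera images.
- stopper_blue: blue plastic bottle stopper, loose, 54 mm tall: tapered plug 26 mm long (19 mm across at its tip, 32 mm at its top), flange 42 mm across and 4 mm thick, then a ribbed round knob to grip, 31 mm across and 24 mm tall (30 to 54 mm up). Origin: centre of the plug's tip (underside); z up through the knob. It can stand on its plug. At the start it sits in one of the four bottles.
- stopper_green: green plastic bottle stopper, loose, 54 mm tall: tapered plug 26 mm long (19 mm across at its tip, 32 mm at its top), flange 42 mm across and 4 mm thick, then a ribbed round knob to grip, 31 mm across and 24 mm tall (30 to 54 mm up). Origin: centre of the plug's tip (underside); z up through the knob. It can stand on its plug. At the start it sits in one of the four bottles.
- stopper_yellow: yellow plastic bottle stopper, loose, 54 mm tall: tapered plug 26 mm long (19 mm across at its tip, 32 mm at its top), flange 42 mm across and 4 mm thick, then a ribbed round knob to grip, 31 mm across and 24 mm tall (30 to 54 mm up). Origin: centre of the plug's tip (underside); z up through the knob. It can stand on its plug. At the start it sits in one of the four bottles.
- stopper_pink: pink plastic bottle stopper, loose, 54 mm tall: tapered plug 26 mm long (19 mm across at its tip, 32 mm at its top), flange 42 mm across and 4 mm thick, then a ribbed round knob to grip, 31 mm across and 24 mm tall (30 to 54 mm up). Origin: centre of the plug's tip (underside); z up through the knob. It can stand on its plug. At the start it sits in one of the four bottles.
- bottle_blue: amber glass bottle, loose, 0.45 kg, with a blue sleeve on its shoulder and a blank white label band; body 72 mm across, lip 49 mm, mouth 36 mm and 32 mm deep, 110 mm tall. Origin: centre of its underside; z up. Stoppers lift out and drop in without force; a seated one's flange rests on the lip, its origin 84 mm above the bottle's.
- bottle_green: amber glass bottle, loose, 0.45 kg, with a green sleeve on its shoulder and a blank white label band; body 72 mm across, lip 49 mm, mouth 36 mm and 32 mm deep, 110 mm tall. Origin: centre of its underside; z up. Stoppers lift out and drop in without force; a seated one's flange rests on the lip, its origin 84 mm above the bottle's.
- bottle_yellow: amber glass bottle, loose, 0.45 kg, with a yellow sleeve on its shoulder and a blank white label band; body 72 mm across, lip 49 mm, mouth 36 mm and 32 mm deep, 110 mm tall. Origin: centre of its underside; z up. Stoppers lift out and drop in without force; a seated one's flange rests on the lip, its origin 84 mm above the bottle's.
- bottle_pink: amber glass bottle, loose, 0.45 kg, with a pink sleeve on its shoulder and a blank white label band; body 72 mm across, lip 49 mm, mouth 36 mm and 32 mm deep, 110 mm tall. Origin: centre of its underside; z up. Stoppers lift out and drop in without force; a seated one's flange rests on the lip, its origin 84 mm above the bottle's.
- tray: shallow red plastic tray, fixed, 111 mm (its x) by 161 mm (its y, the long side), sides 38 mm tall, inner floor about 84 by 130 mm and 2 mm above the bench; the clean place for a stopper that has to be set aside. Origin: centre of its underside. Empty at the start.
- flask: empty 100 ml conical glass flask standing loose among the bottles, 64 mm across at the foot, 100 mm tall; not part of the job. Origin: centre of its underside.
Mind the look-alikes: they are no part of the job. Of the things shaped like the stopper_pink, the pink one is meant.

How it is judged:
At the end, for the whole second after the job is handed in: Every stopper sits in the bottle of its own colour: axes within 8 mm and 0.1 rad, plug tip 80 to 88 mm above the bottle's underside (flange on the lip), at rest. Bottles and flask stand upright within 50 mm of where they stood (horizontal distance between stopper_blue and bottle_blue below 0.008 m and z of stopper_blue in the frame of bottle_blue between 0.08 and 0.088 m and angle between the z axis of stopper_blue and the z axis of bottle_blue, either way round below 0.1 rad and linear speed of each of stopper_blue, bottle_blue, stopper_green, bottle_green, stopper_yellow, bottle_yellow, stopper_pink, bottle_pink below 0.02 m/s and angle between each of bottle_blue, bottle_green, bottle_yellow, bottle_pink, flask's own z axis and vertical below 0.1 rad and distance of each of bottle_blue, bottle_green, bottle_yellow, bottle_pink, flask from where it was at the start of the episode below 0.05 m and horizontal distance between stopper_green and bottle_green below 0.008 m and z of stopper_green in the frame of bottle_green between 0.08 and 0.088 m and angle between the z axis of stopper_green and the z axis of bottle_green, either way round below 0.1 rad and horizontal distance between stopper_yellow and bottle_yellow below 0.008 m and z of stopper_yellow in the frame of bottle_yellow between 0.08 and 0.088 m and angle between the z axis of stopper_yellow and the z axis of bottle_yellow, either way round below 0.1 rad and horizontal distance between stopper_pink and bottle_pink below 0.008 m and z of stopper_pink in the frame of bottle_pink between 0.08 and 0.088 m and angle between the z axis of stopper_pink and the z axis of bottle_pink, either way round below 0.1 rad); the robot touches nothing.
It fails at once if a stopper is set down or dropped on the bench outside the tray ((height (world z) of stopper_blue below 0.025 m and (x of stopper_blue in the frame of tray above 0.056 m or x of stopper_blue in the frame of tray below -0.056 m or y of stopper_blue in the frame of tray above 0.081 m or y of stopper_blue in the frame of tray below -0.081 m)) or (height (world z) of stopper_green below 0.025 m and (x of stopper_green in the frame of tray above 0.056 m or x of stopper_green in the frame of tray below -0.056 m or y of stopper_green in the frame of tray above 0.081 m or y of stopper_green in the frame of tray below -0.081 m)) or (height (world z) of stopper_yellow below 0.025 m and (x of stopper_yellow in the frame of tray above 0.056 m or x of stopper_yellow in the frame of tray below -0.056 m or y of stopper_yellow in the frame of tray above 0.081 m or y of stopper_yellow in the frame of tray below -0.081 m)) or (height (world z) of stopper_pink below 0.025 m and (x of stopper_pink in the frame of tray above 0.056 m or x of stopper_pink in the frame of tray below -0.056 m or y of stopper_pink in the frame of tray above 0.081 m or y of stopper_pink in the frame of tray below -0.081 m))).
It fails at once if a bottle is tipped over or shoved away ((angle between bottle_blue's own z axis and vertical above 0.4 rad or distance of bottle_blue from where it was at the start of the episode above 0.08 m) or (angle between bottle_green's own z axis and vertical above 0.4 rad or distance of bottle_green from where it was at the start of the episode above 0.08 m) or (angle between bottle_yellow's own z axis and vertical above 0.4 rad or distance of bottle_yellow from where it was at the start of the episode above 0.08 m) or (angle between bottle_pink's own z axis and vertical above 0.4 rad or distance of bottle_pink from where it was at the start of the episode above 0.08 m)).
It fails at once if the conical flask is knocked over or shoved away (angle between flask's own z axis and vertical above 0.4 rad or distance of flask from where it was at the start of the episode above 0.05 m).
It also fails if it takes over 115 s, if anything falls off the work surface, if the arm or the gripper's body presses on something with over 40 N, if the wrist force passes 120 N, or if a joint passes its speed limit or range.

## Working session

There is one attempt and no reset: what is moved stays moved. The work goes in short steps, each a Python script; the robot and the scene stay as the last script left them, time stands still between calls to the robot, and variables do not carry over. Pictures are saved under pics/ and viewed, and the job is handed in when it is done.

```bash
ls; mkdir -p pics; python3 - <<'E'
from bench import *
import cv2
for n in("scene","top"):
    c=camera(n); print(n,c["fovy"],c["cx"],c["cy"],c["view"],[k for k in c])
    cv2.imwrite(f"pics/{n}0.png",cv2.resize(c["pixels"][:,:,::-1],(768,576),interpolation=cv2.INTER_CUBIC))
    cv2.imwrite(f"{n}0_raw.png",c["pixels"][:,:,::-1])
print(get_t())
E
```

```text
pics
scene 49.33264801423351 249.86523991314573 192.15279224926581 [[-0.68917021 -0.72453635 -0.00956549  0.39728247]
 [ 0.50056784 -0.48559582  0.71667882 -0.29909776]
 [-0.52390482  0.48912552  0.69733777 -0.89834245]
 [ 0.          0.          0.          1.        ]] ['pixels', 'fovy', 'cx', 'cy', 'view']
top 49.31509884137311 253.7764070629914 192.02640417798602 [[-0.07653694 -0.99706231 -0.00297389  0.07099565]
 [ 0.97300294 -0.07534074  0.21814916 -0.50494993]
 [-0.21773236  0.01380287  0.97591091 -0.95962229]
 [ 0.          0.          0.          1.        ]] ['pixels', 'fovy', 'cx', 'cy', 'view']
0.1
```

View pics/scene0.png

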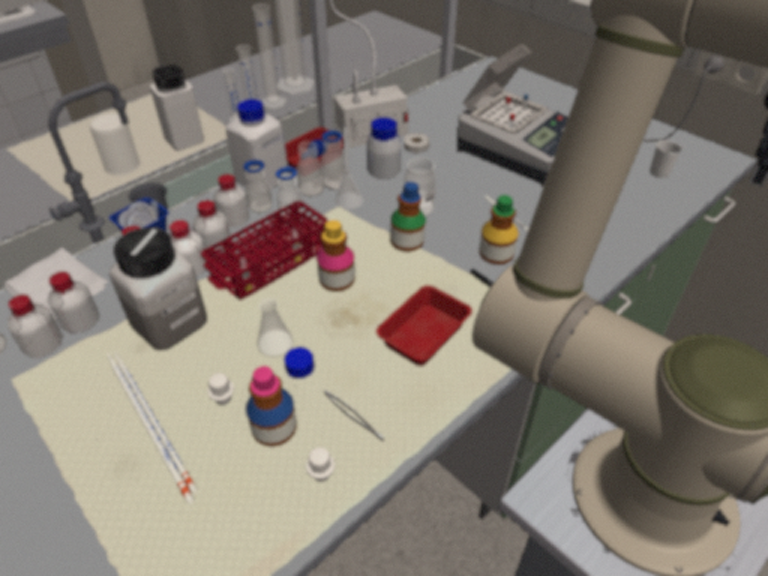

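View pics/top0.png

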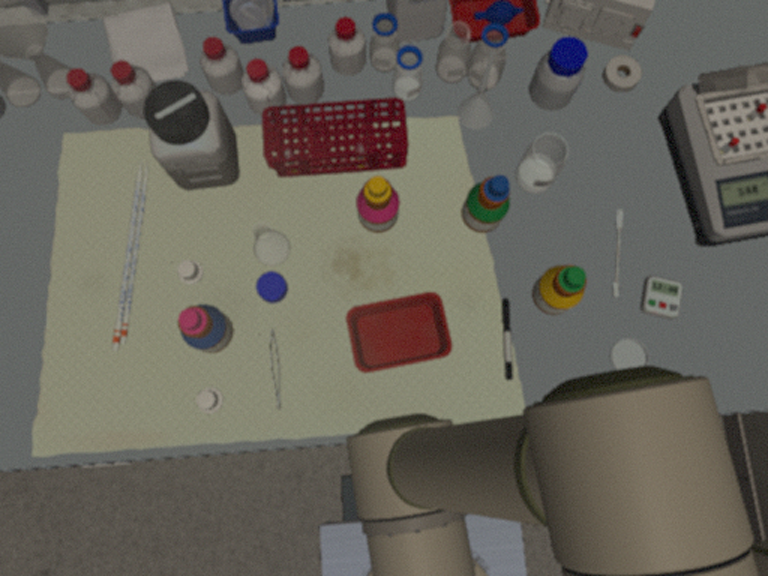

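```bash
cat > h.py <<'E'
import numpy as np, cv2
# stopper hue ranges (OpenCV)
HUE={'blue':(100,118),'green':(55,85),'yellow':(20,32),'pink':(160,176)}
def ray(c,u,v):
    f=c["pixels"].shape[0]/2/np.tan(np.radians(c["fovy"])/2)
    V=np.array(c["view"]);R=V[:3,:3];t=V[:3,3]
    d=R.T@np.array([(u-c["cx"])/f,-(v-c["cy"])/f,-1.]);return -R.T@t,d/np.linalg.norm(d)
def plane(c,u,v,z):
    o,d=ray(c,u,v);return o+d*(z-o[2])/d[2]
def tri(r1,r2):
    A=np.zeros((3,3));b=np.zeros(3)
    for o,d in(r1,r2):
        P=np.eye(3)-np.outer(d,d);A+=P;b+=P@o
    p=np.linalg.solve(A,b)
    return p,[np.linalg.norm((np.eye(3)-np.outer(d,d))@(p-o)) for o,d in(r1,r2)]
def proj(c,p):
    f=c["pixels"].shape[0]/2/np.tan(np.radians(c["fovy"])/2)
    V=np.array(c["view"]);q=V[:3,:3]@p+V[:3,3]
    return np.array([c["cx"]+f*q[0]/-q[2],c["cy"]-f*q[1]/-q[2]])
def blobs(c,col,box=None,smin=110,vmin=50,amin=15):
    hsv=cv2.cvtColor(c["pixels"],cv2.COLOR_RGB2HSV)
    lo,hi=HUE[col]
    m=cv2.inRange(hsv,(lo,smin,vmin),(hi,255,255))
    n,_,st,ce=cv2.connectedComponentsWithStats(m)
    return [(tuple(np.round(ce[i],1)),tuple(int(x) for x in st[i])) for i in range(1,n) if st[i][4]>=amin]
E
python3 - <<'E'
from bench import *
from h import *
for n in("scene","top"):
    c=camera(n)
    for col in HUE: print(n,col,blobs(c,col))
    hsv=cv2.cvtColor(c["pixels"],cv2.COLOR_RGB2HSV)
    pts={"scene":[(272,127),(336,136),(222,153),(176,255),(336,146),(336,157),(222,178)],"top":[(331,125),(381,184),(251,125),(130,214),(322,138)]}[n]
    print([hsv[v,u].tolist() for u,v in pts])
E
```

```text
scene blue [((np.float64(167.3), np.float64(72.9)), (159, 67, 17, 14, 138)), ((np.float64(255.5), np.float64(85.5)), (249, 80, 15, 13, 127)), ((np.float64(220.9), np.float64(89.6)), (216, 87, 12, 7, 38)), ((np.float64(212.9), np.float64(97.3)), (210, 94, 6, 9, 38)), ((np.float64(168.2), np.float64(109.1)), (163, 107, 13, 7, 45)), ((np.float64(190.6), np.float64(113.8)), (184, 111, 14, 7, 44)), ((np.float64(273.3), np.float64(128.0)), (268, 122, 11, 12, 103)), ((np.float64(97.3), np.float64(132.8)), (94, 132, 7, 3, 18)), ((np.float64(106.7), np.float64(144.7)), (99, 136, 12, 17, 87)), ((np.float64(76.5), np.float64(145.2)), (73, 141, 8, 11, 30)), ((np.float64(199.2), np.float64(241.0)), (191, 233, 18, 18, 215)), ((np.float64(180.5), np.float64(274.8)), (165, 261, 30, 23, 309))]
scene green [((np.float64(335.8), np.float64(137.4)), (330, 131, 12, 13, 118)), ((np.float64(271.6), np.float64(147.2)), (262, 142, 21, 11, 156))]
scene yellow [((np.float64(222.1), np.float64(154.4)), (215, 147, 15, 15, 156)), ((np.float64(332.6), np.float64(155.8)), (322, 148, 23, 14, 199))]
scene pink [((np.
[... 1598 characters left out ...]
 np.float64(35.7)), (197, 31, 8, 11, 38)), ((np.float64(245.2), np.float64(88.5)), (203, 66, 68, 46, 956)), ((np.float64(219.6), np.float64(69.4)), (215, 69, 11, 3, 15)), ((np.float64(202.0), np.float64(75.5)), (192, 71, 21, 9, 43)), ((np.float64(195.3), np.float64(83.1)), (191, 81, 9, 5, 18)), ((np.float64(209.9), np.float64(93.9)), (205, 90, 9, 10, 27)), ((np.float64(212.5), np.float64(103.1)), (209, 101, 8, 5, 20)), ((np.float64(218.1), np.float64(104.6)), (216, 101, 4, 9, 15)), ((np.float64(251.7), np.float64(139.4)), (238, 127, 28, 22, 298)), ((np.float64(128.0), np.float64(213.5)), (119, 205, 19, 18, 243))]
[[107, 155, 97], [66, 145, 97], [23, 211, 151], [169, 153, 135], [42, 133, 69]]
```

```bash
python3 - <<'E'
from bench import *
from h import *
cs,ct=camera("scene"),camera("top")
P={'blue':((273.3,128),(331.1,125.1)),'green':((335.8,137.4),(381.2,185.5)),'yellow':((222.1,154.4),(251.3,126.1)),'pink':((175.9,254.6),(128,213.5))}
for k,(a,b) in P.items():
    p,e=tri(ray(cs,*a),ray(ct,*b)); print(k,p.round(4),np.round(e,4),"plane.124:",plane(cs,*a,.122).round(4),plane(ct,*b,.128).round(4))
# sizes/pts on the bench
for n,pt,z in [("flask foot top",(181,163),0.01),("blue cap",(181,191),.01),("whitecap1",(125,180),.03),("whitecap2",(139,266),.03),("tray tl",(232,207),.038),("tray tr",(294,196),.038),("tray br",(300,235),.038),("tray bl",(238,245),.038)]: print(n,plane(ct,*pt,z).round(3))
im=np.vstack([np.hstack([cv2.resize(c["pixels"][int(v)-22:int(v)+38,int(u)-30:int(u)+30],(190,190),interpolation=cv2.INTER_CUBIC) for u,v in (P[k][i] for k in P)]) for i,c in ((0,cs),(1,ct))])
cv2.imwrite("pics/crop1.png",im[:,:,::-1])
E
```

```text
blue [ 0.6411 -0.1595  0.1236] [0.0011 0.0011] plane.124: [ 0.6437 -0.1607  0.122 ] [ 0.6384 -0.1591  0.128 ]
green [ 0.4876 -0.2569  0.1209] [0.0005 0.0005] plane.124: [ 0.4873 -0.2554  0.122 ] [ 0.4857 -0.2549  0.128 ]
yellow [0.6539 0.0274 0.1225] [0.0015 0.0015] plane.124: [0.6559 0.0276 0.122 ] [0.6504 0.0267 0.128 ]
pink [0.4687 0.3201 0.1176] [0.0014 0.0014] plane.124: [0.467  0.3224 0.122 ] [0.4656 0.3161 0.128 ]
flask foot top [0.61  0.213 0.01 ]
blue cap [0.536 0.216 0.01 ]
whitecap1 [0.57  0.351 0.03 ]
whitecap2 [0.355 0.32  0.03 ]
tray tl [0.48  0.088 0.038]
tray tr [ 0.495 -0.066  0.038]
tray br [ 0.398 -0.071  0.038]
tray bl [0.386 0.08  0.038]
```

View pics/crop1.png

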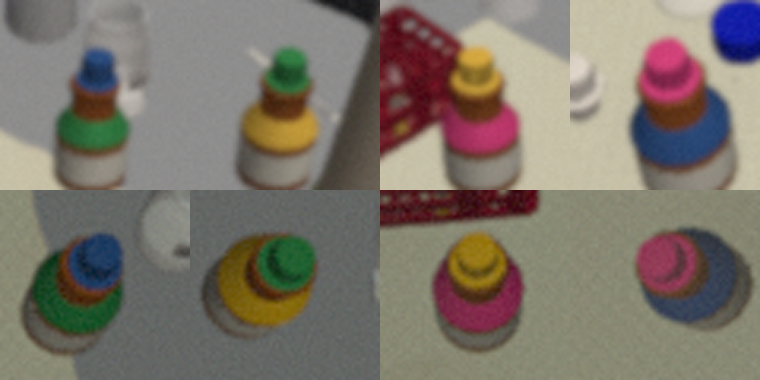

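Four stoppers could be taken for the goal, plus look-alikes (px in the 512×384 top picture):
- **Real stoppers:** pink (128,213) in the blue bottle, yellow (251,126) in the pink bottle, blue (331,125) in the green bottle, green (381,185) in the yellow bottle. The crop confirms each one sits on an amber neck.
- **Look-alikes, left alone:** white stoppers (125,180) and (139,266), the blue cap (181,191), and the red and blue caps on the rear bottles.

Together these form a 4-cycle, so yellow goes to the tray first, then pink, blue, green, and finally yellow.

```bash
python3 - <<'E'
from bench import *
from h import *
cs,ct=camera("scene"),camera("top")
print(get_orientation().round(2) if hasattr(get_orientation(),'round') else get_orientation())
for n,c,pt,z in [("beaker top",ct,(370,97),.08),("beaker base",ct,(356,118),0),("tall cap",ct,(120,74),.18),("tall cap scene",cs,(95,166),.18),("whitebottle",ct,(378,37),.12)]: print(n,plane(c,*pt,z).round(3))
print("tallcap tri",tri(ray(cs,95,166),ray(ct,120,74)),"flask apex/foot", tri(ray(cs,183,229),ray(ct,181,164)))
# tray floor/rim via mask
for c,n in((cs,'s'),(ct,'t')):
    h=cv2.cvtColor(c["pixels"],cv2.COLOR_RGB2HSV)
    m=cv2.inRange(h,(0,120,60),(6,255,255))|cv2.inRange(h,(172,120,60),(180,255,255))
    k,_,st,ce=cv2.connectedComponentsWithStats(m)
    print(n,[(ce[i].round(1),st[i].tolist()) for i in range(1,k) if st[i][4]>600])
Rs={'a':np.diag([1.,-1,-1]),'b':np.diag([-1.,1,-1])}
for k in Rs:
  for p in [(.641,-.16),(.4876,-.2569),(.654,.0274),(.468,.32),(.44,.008)]:
    for z in(.035,.116,.21):
      q=solve_ik([*p,z],Rs[k]); print(k,p,z,None if q is None else np.round(q,2))
E
```

```text
[[ 0.95  0.31 -0.  ]
 [ 0.31 -0.95  0.  ]
 [ 0.   -0.   -1.  ]]
beaker top [ 0.723 -0.275  0.08 ]
beaker base [ 0.702 -0.256  0.   ]
tall cap [0.778 0.315 0.18 ]
tall cap scene [0.783 0.325 0.18 ]
whitebottle [ 0.863 -0.304  0.12 ]
tallcap tri (array([0.78583217, 0.32062673, 0.17337788]), [np.float64(0.004215763027539577), np.float64(0.004215763027539658)]) flask apex/foot (array([ 6.10355695e-01,  2.14256424e-01, -5.36887937e-04]), [np.float64(0.0004938343310328182), np.float64(0.0004938343310328243)])
s [(array([177.1, 166.7]), [135, 135, 100, 63, 2679]), (array([282. , 215.6]), [252, 191, 62, 52, 1837])]
t [(array([223.2,  91.4]), [175, 65, 97, 52, 3384]), (array([266.1, 220.7]), [232, 195, 69, 53, 2638])]
a (0.641, -0.16) 0.035 [-0.42  0.8   1.25 -0.    1.09  1.15]
a (0.641, -0.16) 0.116 [-0.42  0.71  1.18 -0.    1.25  1.15]
a (0.641, -0.16) 0.21 [-0.42  0.64  1.06 -0.    1.44  1.15]
a (0.4876, -0.2569) 0.035 [-0.7   0.6   1.63 -0.    0.91  0.87]
a (0.4876, -0.2569) 0.116 [-0.7   0.48  1.57 -0.    1.09  0.87]
a (0.4876, -0.2569) 0.21 [-0.7   0.39  1.45 -0.    1.3   0.87]
a (0.654
[... 750 characters left out ...]
 0.6   1.63 -0.    0.91 -2.27]
b (0.4876, -0.2569) 0.116 [-0.7   0.48  1.57 -0.    1.09 -2.27]
b (0.4876, -0.2569) 0.21 [-0.7   0.39  1.45 -0.    1.3  -2.27]
b (0.654, 0.0274) 0.035 [-0.14  0.79  1.27 -0.    1.08 -1.71]
b (0.654, 0.0274) 0.116 [-0.14  0.7   1.21 -0.    1.24 -1.71]
b (0.654, 0.0274) 0.21 [-0.14  0.62  1.09 -0.    1.43 -1.71]
b (0.468, 0.32) 0.035 [ 0.39  0.63  1.58 -0.    0.94 -1.18]
b (0.468, 0.32) 0.116 [ 0.39  0.52  1.52 -0.    1.11 -1.18]
b (0.468, 0.32) 0.21 [ 0.39  0.42  1.4  -0.    1.32 -1.18]
b (0.44, 0.008) 0.035 [-0.25  0.41  1.96 -0.    0.77 -1.82]
b (0.44, 0.008) 0.116 [-0.25  0.27  1.89 -0.    0.98 -1.82]
b (0.44, 0.008) 0.21 [-0.25  0.14  1.77 -0.    1.23 -1.82]
```

```bash
cat >> h.py <<'E'
from bench import *
R=np.diag([1.,-1,-1])
HZ=.215
S={'blue':(.6411,-.1595),'green':(.4876,-.2569),'yellow':(.6539,.0274),'pink':(.468,.320)}
def snap(tag):
    cs,ct=camera("scene"),camera("top")
    im=np.hstack([cv2.resize(c["pixels"],(400,300)) for c in(cs,ct)])
    for n,c in(("s",cs),("t",ct)):
        cv2.imwrite(f"pics/{tag}_{n}.png",cv2.resize(c["pixels"],(768,576),interpolation=cv2.INTER_CUBIC)[:,:,::-1])
    return cs,ct
def st(m): print(m,"t",round(get_t(),2),"tcp",np.round(get_tcp_pos(),4),"F",np.round(get_contact_force(),1),"w",round(float(get_grip_width()),3))
def pick(x,y,z=.116,up=HZ):
    reach([x,y,up],R); move_gripper(.65,40); move_l([x,y,z+.03],vel=.2); move_l([x,y,z],vel=.08); st("down")
    move_gripper(0.,40); st("gripped")
    move_l([x,y,z+.03],vel=.08); st("out"); move_l([x,y,up],vel=.2)
E
python3 - <<'E'
from h import *
ct=camera("top"); print(plane(ct,266.1,220.7,.02).round(4))
pick(*S['yellow']); st("up"); snap("p1")
E
```

```text
[0.442  0.0066 0.02  ]
down t 4.42 tcp [0.654  0.0274 0.116 ] F [-0.3  0.1  0.1] w 0.649
gripped t 4.78 tcp [0.6543 0.0274 0.1168] F [-0.1  0.3  4.4] w 0.323
out t 5.31 tcp [0.6538 0.0274 0.146 ] F [-0.6 -0.5 -0.6] w 0.333
up t 5.8 tcp [0.6536 0.0274 0.2142] F [-1.1  0.1 -1.6] w 0.329
```

View pics/p1_s.png

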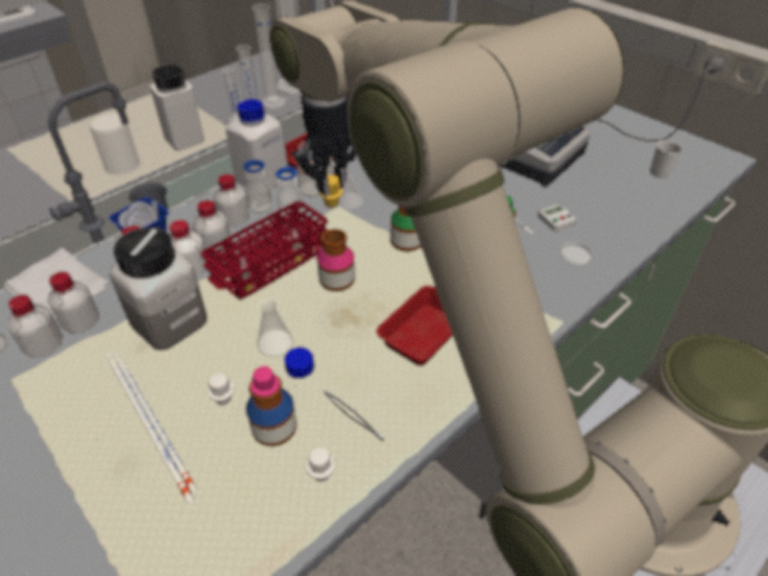

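View pics/p1_t.png

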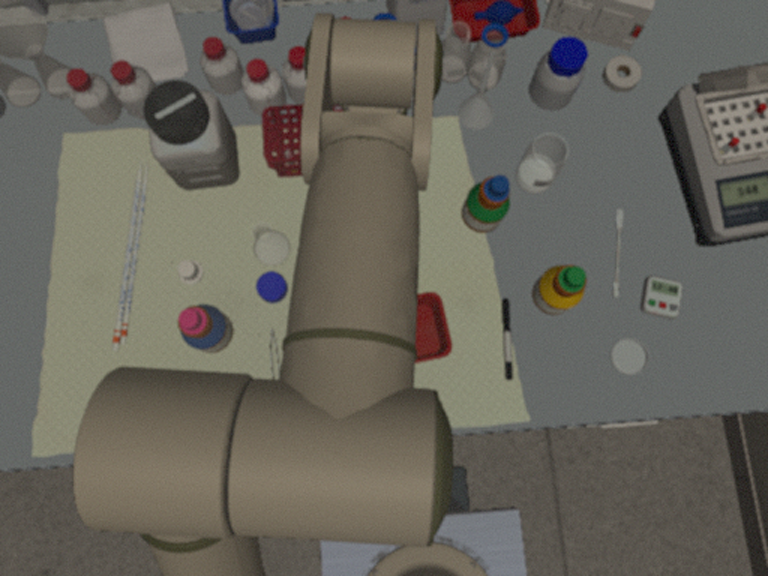

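```bash
python3 - <<'E'
from h import *
reach([.442,.0066,.19],R); move_l([.442,.0066,.09],vel=.2)
cs,ct=camera("scene"),camera("top")
u,v=proj(cs,np.array([.442,.0066,.08])); print(u,v)
cv2.imwrite("pics/c2.png",cv2.resize(cs["pixels"][int(v)-50:int(v)+50,int(u)-60:int(u)+60],(720,600),interpolation=cv2.INTER_CUBIC)[:,:,::-1])
st("over tray")
E
```

```text
283.8783720737959 201.4122508563103
over tray t 7.52 tcp [0.443  0.0064 0.0911] F [ 0.   0.2 -0.2] w 0.331
```

View pics/c2.png

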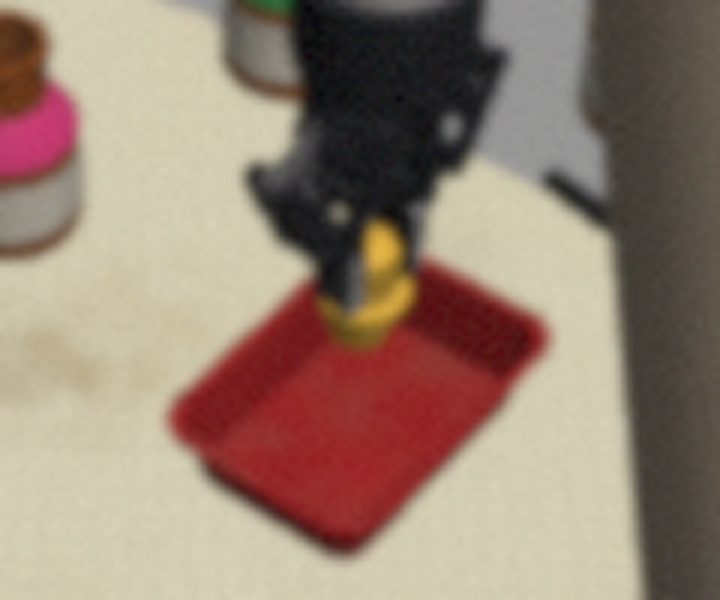

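```bash
python3 - <<'E'
from h import *
cs=camera("scene"); p=np.array(get_tcp_pos()); u0,v0=283,201
o=p-[0,0,.0325]
im=cv2.resize(cs["pixels"][v0-50:v0+50,u0-60:u0+60],(720,600),interpolation=cv2.INTER_CUBIC)[:,:,::-1].copy()
for z,r in((0,.0095),(.026,.021),(.03,.021),(.054,.0155)):
    P=[proj(cs,o+[r*np.cos(a),r*np.sin(a),z]) for a in np.linspace(0,6.28,40)]
    P=((np.array(P)-[u0-60,v0-50]+.5)*6).astype(int)
    cv2.polylines(im,[P],True,(255,255,0),1)
cv2.imwrite("pics/c3.png",im)
E
```

```text
(no output)
```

View pics/c3.png

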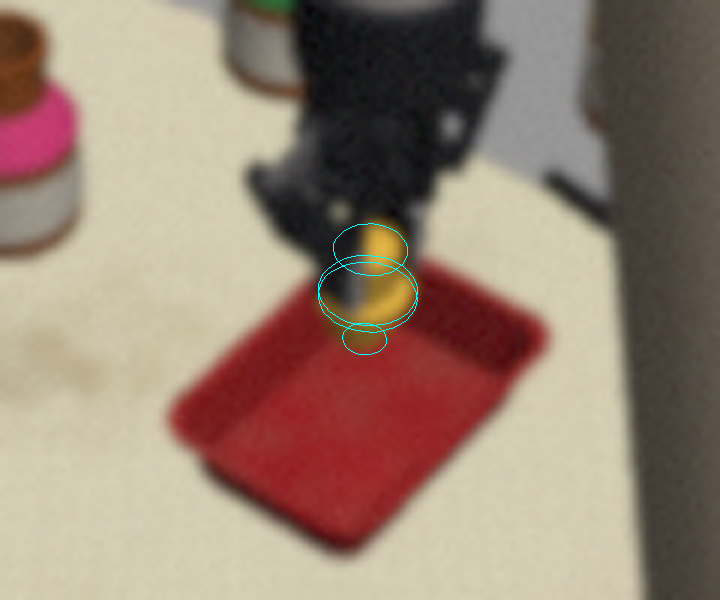

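The projected outline of an upright stopper, centred on the TCP, fits the yellow one to within 2 mm, so it is held straight. I'm setting it in the tray.

```bash
cat >> h.py <<'E'
def lower(zs,thr=3.):
    """small steps down until contact"""
    for z in zs:
        p=get_tcp_pos(); move_l([TX[0],TX[1],z],vel=.05)
        if get_contact_force()[2]>thr: break
    st("lowered")
TX=[0,0]
E
python3 - <<'E'
import h
from h import *
h.TX=[.442,.0066]
move_l([.442,.0066,.04],vel=.1); f=get_contact_force()[2]; st("a")
lower(np.arange(.038,.0325,-.001),f+2.5)
move_gripper(.6,40); sleep(.2); st("rel"); move_l([.442,.0066,HZ],vel=.2)
reach([*S['pink'],HZ],R); snap("p4"); st("pink hover")
E
```

```text
a t 8.22 tcp [0.4424 0.0065 0.0405] F [-0.5  0.2  0.3] w 0.33
lowered t 9.47 tcp [0.4426 0.0065 0.035 ] F [-4.1  2.2 15.4] w 0.328
rel t 10.02 tcp [0.4419 0.0066 0.0339] F [-0.3  0.6 -0.4] w 0.595
pink hover t 12.38 tcp [0.4685 0.3188 0.2151] F [-1.2  0.3  0.4] w 0.601
```

View pics/p4_s.png

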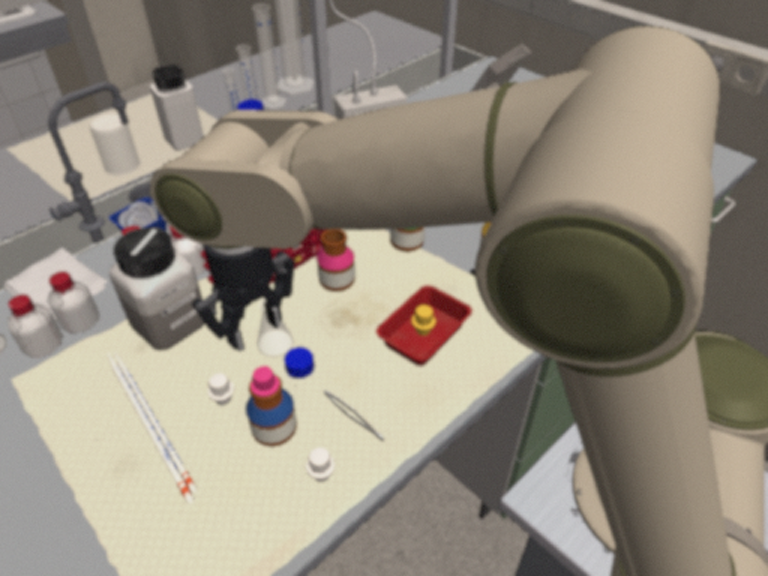

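View pics/p4_t.png

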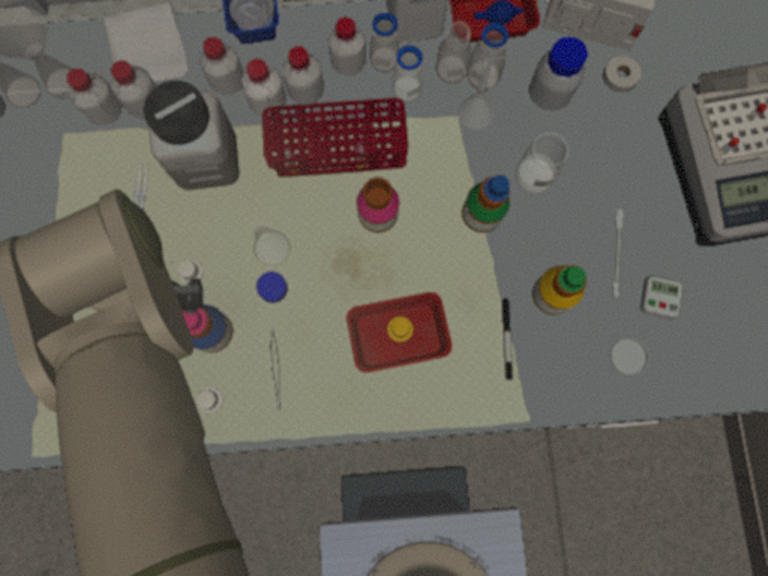

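```bash
python3 - <<'E'
from h import *
x,y=S['pink']; move_l([x,y,.15],vel=.2); sleep(.2); st("h")
cs,ct=camera("scene"),camera("top")
ims=[]
for c in(cs,ct):
    u,v=proj(c,np.array([x,y,.13])).astype(int)
    im=cv2.resize(c["pixels"][v-40:v+40,u-40:u+40],(400,400),interpolation=cv2.INTER_CUBIC)[:,:,::-1].copy()
    for z,r in((.110,.021),(.114,.021),(.138,.0155)):
        P=[proj(c,np.array([x+r*np.cos(a),y+r*np.sin(a),z])) for a in np.linspace(0,6.28,40)]
        P=((np.array(P)-[u-40,v-40]+.5)*5).astype(int); cv2.polylines(im,[P],True,(255,255,0),1)
    ims.append(im)
cv2.imwrite("pics/c5.png",np.hstack(ims))
E
```

```text
h t 13.05 tcp [0.4686 0.3202 0.1515] F [ 0.3 -0.4  0.3] w 0.6
```

View pics/c5.png

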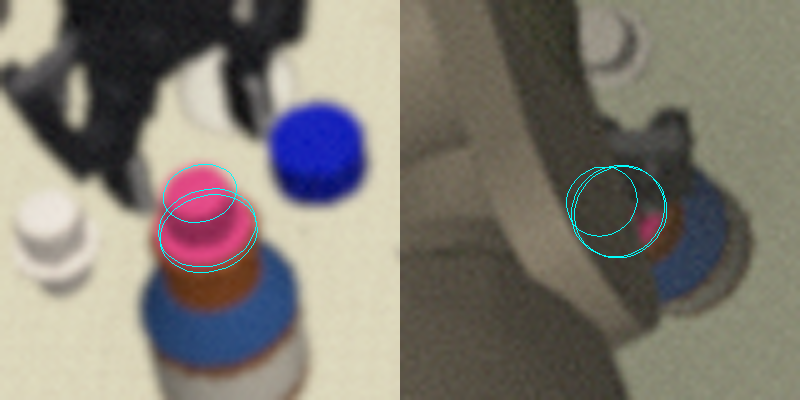

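```bash
cat >> h.py <<'E'
def place(x,y,z=.119,up=HZ):
    reach([x,y,up],R); sleep(.2); move_l([x,y,.15],vel=.2); sleep(.15); st("above")
    move_l([x,y,z],vel=.05); sleep(.1); st("in")
    move_gripper(.6,40); sleep(.2); st("rel"); move_l([x,y,up],vel=.2)
E
python3 - <<'E'
from h import *
x,y=S['pink']; pick(x,y,.118); sleep(.1)
reach([*S['yellow'],HZ],R); sleep(.2); move_l([*S['yellow'],.16],vel=.2); sleep(.2); st("above"); snap("p6")
E
```

```text
down t 14.75 tcp [0.4682 0.3201 0.1184] F [ 0.4  0.  -0.2] w 0.649
gripped t 15.11 tcp [0.4684 0.3201 0.1188] F [-0.1 -1.3  6. ] w 0.327
out t 15.63 tcp [0.4678 0.3199 0.1478] F [ 1.1 -0.3 -0.8] w 0.323
above t 18.35 tcp [0.6545 0.0274 0.1617] F [-0.1 -0.3 -0.7] w 0.329
```

View pics/p6_s.png

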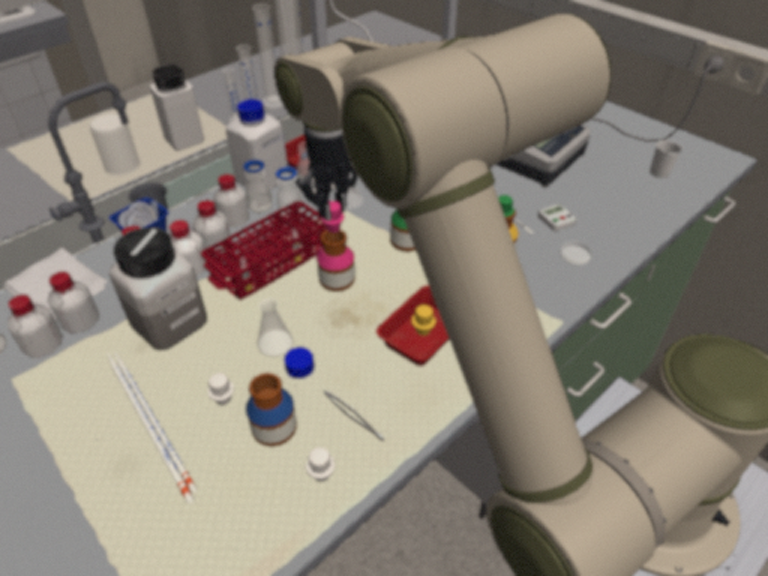

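Pink is held at (333,215), straight above the pink bottle's mouth at (334,240). The blue bottle is now open at (266,385) and has not moved.

```bash
python3 - <<'E'
from h import *
place(*S['yellow'])
reach([*S['blue'],HZ],R); sleep(.2); st("hover"); snap("p7")
E
```

```text
above t 19.61 tcp [0.6546 0.0273 0.1518] F [-0.5  0.2 -0.7] w 0.331
in t 20.48 tcp [0.6539 0.0273 0.1188] F [ 0.2 -1.   0.3] w 0.332
rel t 21.02 tcp [0.6539 0.0274 0.119 ] F [0.2 0.1 0.8] w 0.598
hover t 22.63 tcp [ 0.6414 -0.1578  0.215 ] F [-1.5  0.4 -0.1] w 0.6
```

View pics/p7_s.png

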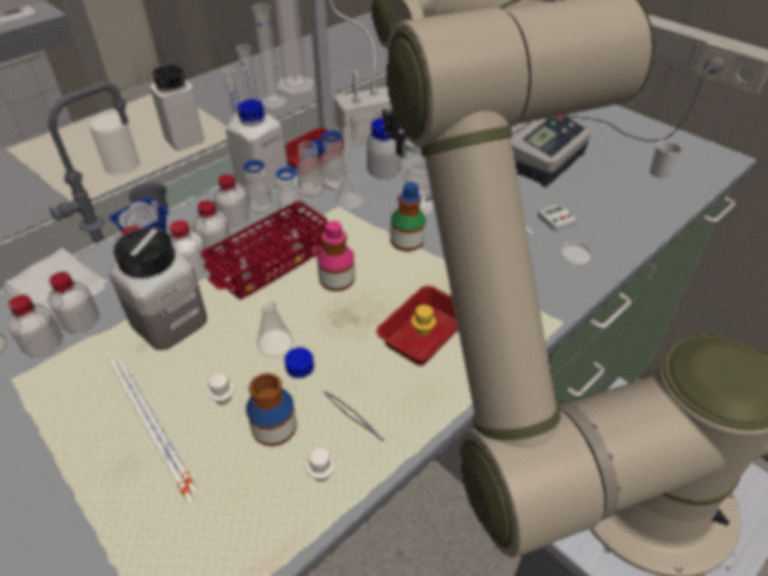

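View pics/p7_t.png

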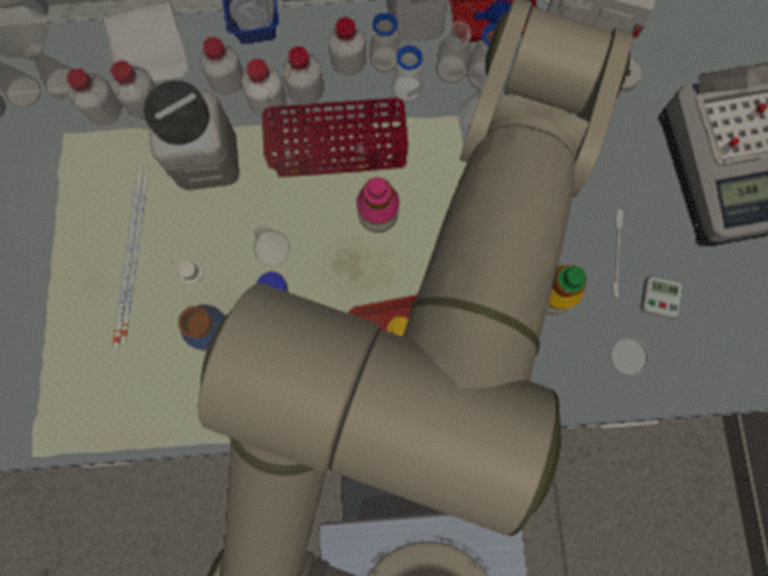

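Pink is seated in its bottle, at (333,237) in scene and (377,190) in top. Next is blue.

```bash
python3 - <<'E'
from h import *
pick(*S['blue'],.118)
reach([*S['pink'],HZ],R); sleep(.2); move_l([*S['pink'],.16],vel=.2); sleep(.2); st("above"); snap("p8")
E
```

```text
down t 24.22 tcp [ 0.6412 -0.1596  0.1181] F [0.7 0.3 0.7] w 0.648
gripped t 24.57 tcp [ 0.6414 -0.1597  0.1189] F [0.2 0.2 4.5] w 0.33
out t 25.1 tcp [ 0.641  -0.1595  0.148 ] F [-0.7  1.1 -1.2] w 0.327
above t 28.26 tcp [0.4686 0.3202 0.1614] F [-1.2  0.2  0.5] w 0.329
```

View pics/p8_s.png

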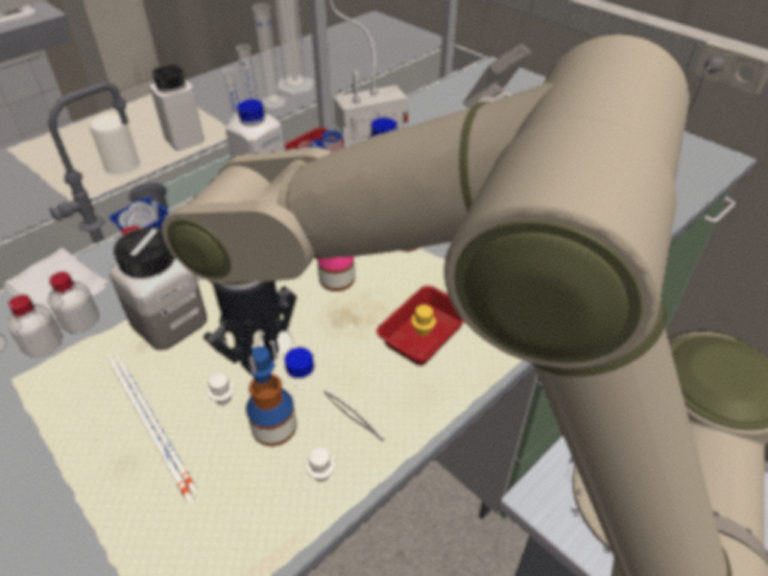

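View pics/p8_t.png

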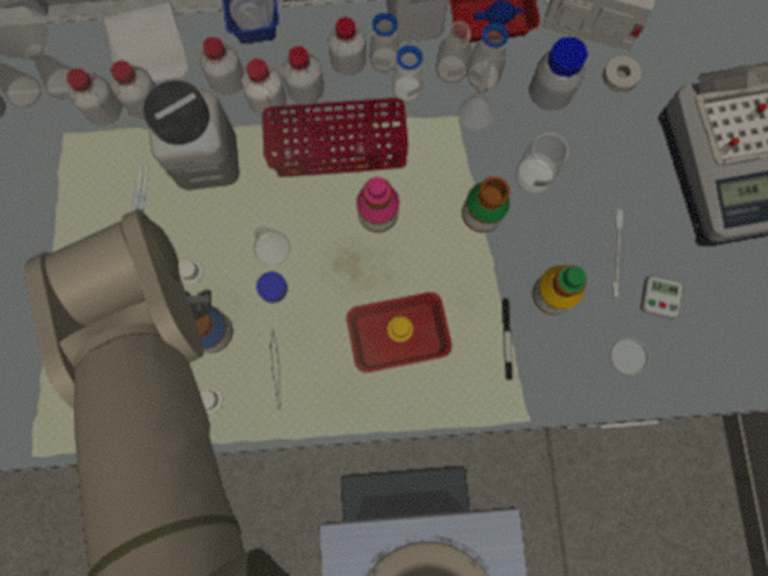

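Blue is held at (262,365), aligned over the blue bottle's mouth. The green bottle is open at top (495,192), with nothing displaced. I'll place blue and then go to green.

```bash
python3 - <<'E'
from h import *
place(*S['pink'])
reach([*S['green'],HZ],R); sleep(.2); st("hover"); snap("p9")
E
```

```text
above t 29.52 tcp [0.4686 0.3203 0.1515] F [ 0.2 -0.3 -0.3] w 0.327
in t 30.38 tcp [0.468  0.3201 0.1191] F [-2.3  0.5  3.5] w 0.328
rel t 30.93 tcp [0.468 0.32  0.119] F [ 0.7  0.7 -0.1] w 0.601
hover t 33.84 tcp [ 0.4878 -0.2564  0.215 ] F [-1.  -0.   0.7] w 0.598
```

View pics/p9_s.png

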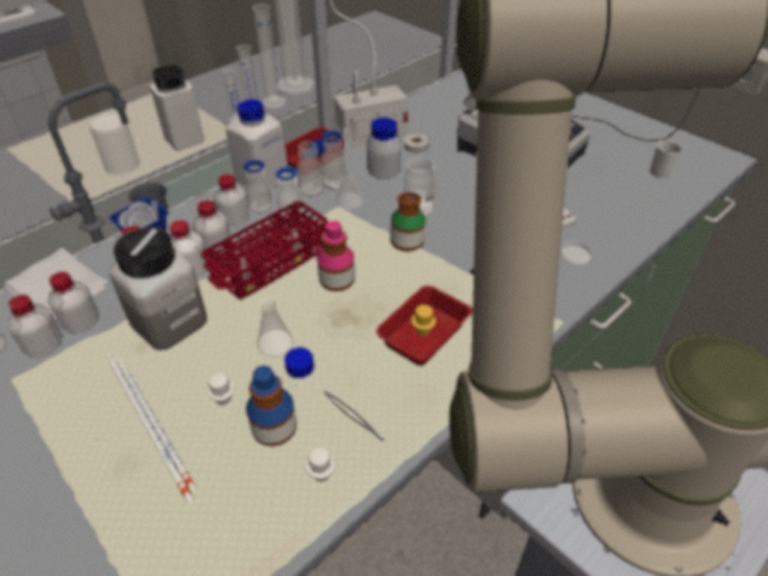

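View pics/p9_t.png

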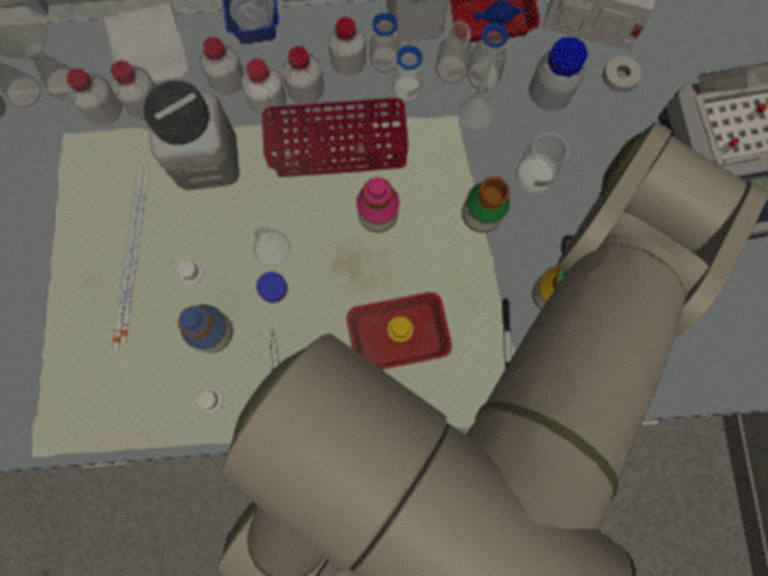

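Blue is seated in its bottle at (265,383). Now green goes to the green bottle.

```bash
python3 - <<'E'
from h import *
pick(*S['green'],.118)
reach([*S['blue'],HZ],R); sleep(.2); move_l([*S['blue'],.16],vel=.2); sleep(.2); st("above"); snap("p10")
E
```

```text
down t 35.42 tcp [ 0.4878 -0.2571  0.1185] F [0.6 0.1 0.2] w 0.65
gripped t 35.78 tcp [ 0.4879 -0.2572  0.1188] F [-0.6  0.2  5.3] w 0.329
out t 36.31 tcp [ 0.4875 -0.2568  0.1478] F [ 0.1  0.1 -2. ] w 0.325
above t 38.38 tcp [ 0.6416 -0.1599  0.1618] F [-0.7  0.1 -0.2] w 0.328
```

View pics/p10_s.png

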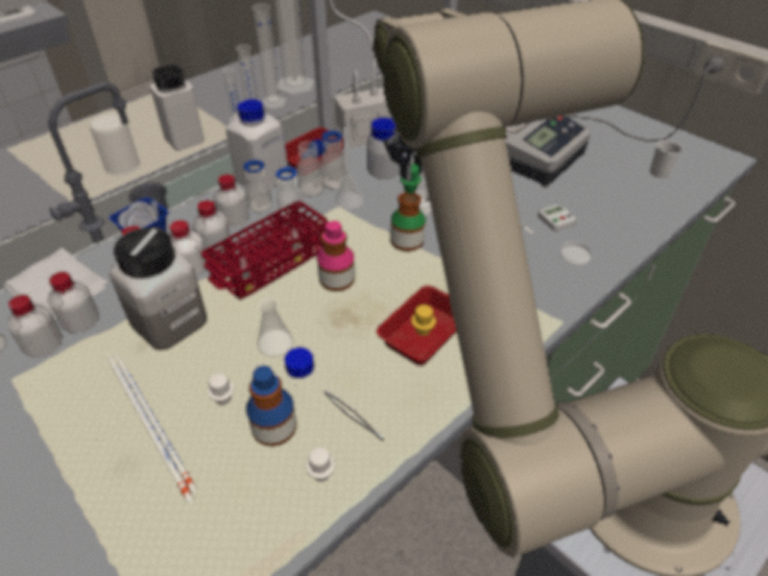

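Green is held at (411,180), above the green bottle's mouth at (409,200). I'll insert it, then re-measure yellow in the tray.

```bash
python3 - <<'E'
from h import *
place(*S['blue'])
reach([*S['green'],HZ],R); sleep(.2)
cs,ct=snap("p11"); st("")
a=[b for b in blobs(cs,'yellow')]; b=blobs(ct,'yellow'); print(a,b)
A=[x[0] for x in a if abs(x[0][0]-283)<12 and abs(x[0][1]-212)<12]; B=[x[0] for x in b if abs(x[0][0]-266)<12 and abs(x[0][1]-219)<12]
if A and B: print(tri(ray(cs,*A[0]),ray(ct,*B[0])))
E
```

```text
above t 39.63 tcp [ 0.6418 -0.1598  0.1519] F [ 0.4  0.3 -0.3] w 0.326
in t 40.5 tcp [ 0.6414 -0.1597  0.1203] F [-2.5  0.7 10.5] w 0.325
rel t 41.05 tcp [ 0.6411 -0.1595  0.1188] F [ 0.  -0.   0.2] w 0.602
 t 42.74 tcp [ 0.4882 -0.2564  0.2147] F [0.7 0.8 0.2] w 0.601
[((np.float64(282.0), np.float64(212.6)), (276, 204, 13, 18, 173))] [((np.float64(364.8), np.float64(188.4)), (359, 177, 14, 24, 171)), ((np.float64(266.4), np.float64(219.1)), (259, 212, 16, 16, 200))]
(array([0.44435413, 0.00674728, 0.03596455]), [np.float64(0.0010763468084541423), np.float64(0.0010763468084541423)])
```

View pics/p11_t.png

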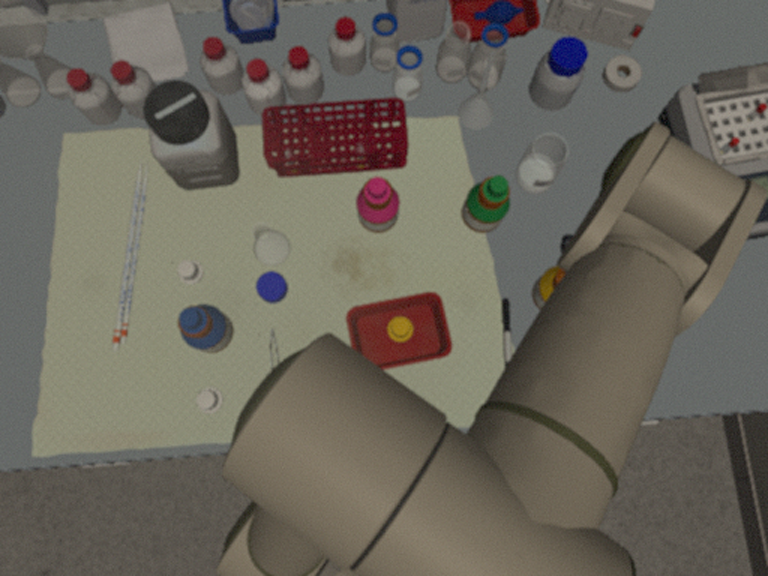

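View pics/p11_s.png

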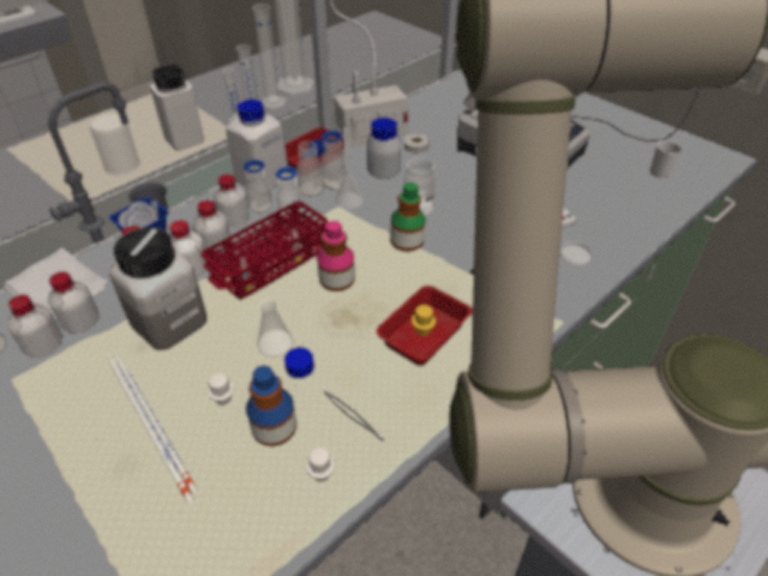

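Green is in its bottle, and the yellow stopper stands in the tray at about (0.443, 0.007). I'm picking it for the yellow bottle.

```bash
python3 - <<'E'
from h import *
pick(.443,.0067,.0365)
reach([*S['green'],HZ],R); sleep(.2); move_l([*S['green'],.16],vel=.2); sleep(.2); st("above"); cs,ct=snap("p12")
ims=[]
for c in(cs,ct):
    u,v=proj(c,np.array([*S['green'],.12])).astype(int)
    ims.append(cv2.resize(c["pixels"][v-40:v+40,u-40:u+40],(400,400),interpolation=cv2.INTER_CUBIC)[:,:,::-1])
cv2.imwrite("pics/c12.png",np.hstack(ims))
E
```

```text
down t 45.42 tcp [0.4432 0.0067 0.0369] F [-0.4 -0.5  1. ] w 0.645
gripped t 45.78 tcp [0.4435 0.0066 0.0372] F [-1.1  0.4  5.4] w 0.328
out t 46.31 tcp [0.4429 0.0067 0.0664] F [-0.3  0.1 -1.3] w 0.329
above t 49.07 tcp [ 0.4881 -0.2572  0.1614] F [0.3 0.1 0.3] w 0.329
```

View pics/c12.png

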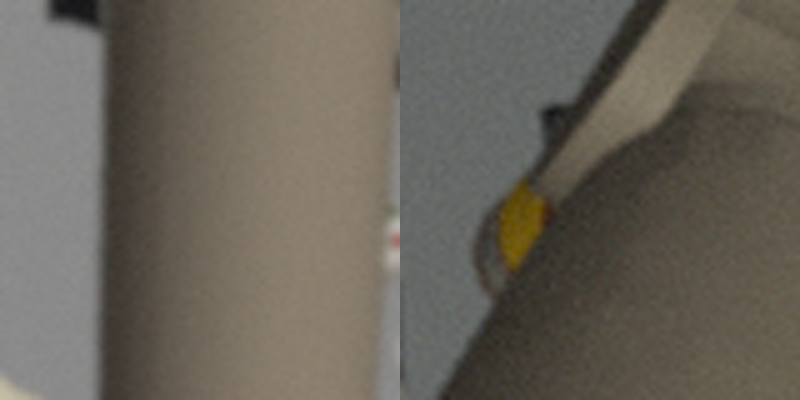

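Yellow is held (grip width 0.329). The arm hides the bottle's mouth here, but the position is the one I took green from. I'll place it, retreat and inspect everything.

```bash
python3 - <<'E'
from h import *
place(*S['green'])
set_joints([-1.48,.313,1.498,0,1.331,-.223]); sleep(.3)
cs,ct=snap("p13"); st("end")
T={'blue':'pink','green':'blue','yellow':'green','pink':'yellow'}
ims=[]
for i,c in enumerate((cs,ct)):
    r=[]
    for col in T:
        p=np.array([*S[T[col]],.11]); u,v=proj(c,p).astype(int)
        im=cv2.resize(c["pixels"][v-20:v+20,u-20:u+20],(190,190),interpolation=cv2.INTER_CUBIC)[:,:,::-1].copy()
        for z,rad in((.110,.0245),(.114,.021),(.138,.0155)):
            P=[proj(c,np.array([p[0]+rad*np.cos(a),p[1]+rad*np.sin(a),z])) for a in np.linspace(0,6.28,40)]
            P=((np.array(P)-[u-20,v-20]+.5)*4.75).astype(int); cv2.polylines(im,[P],True,(255,255,255),1)
        r.append(im)
    ims.append(np.hstack(r))
cv2.imwrite("pics/c13.png",np.vstack(ims))
E
```

```text
above t 50.33 tcp [ 0.4882 -0.2574  0.1515] F [ 0.4  0.3 -0.9] w 0.327
in t 51.19 tcp [ 0.4877 -0.2569  0.1193] F [-0.4  0.6 -0.6] w 0.325
rel t 51.74 tcp [ 0.4876 -0.2569  0.119 ] F [ 1.1  0.2 -0.4] w 0.598
end t 54.27 tcp [ 0.1625 -0.4991  0.2311] F [-0.1  0.1 -0. ] w 0.601
```

View pics/c13.png

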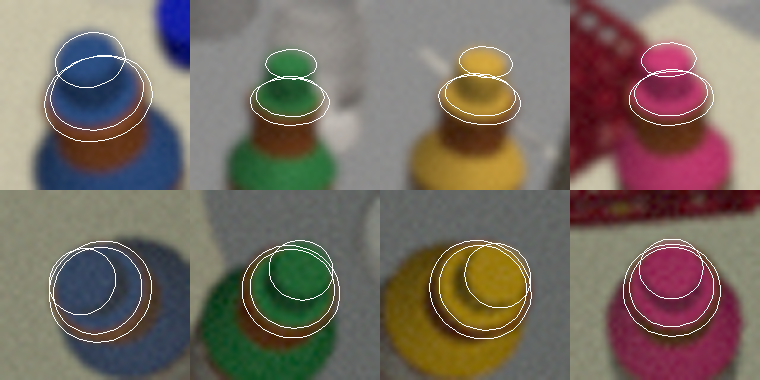

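View pics/p13_s.png

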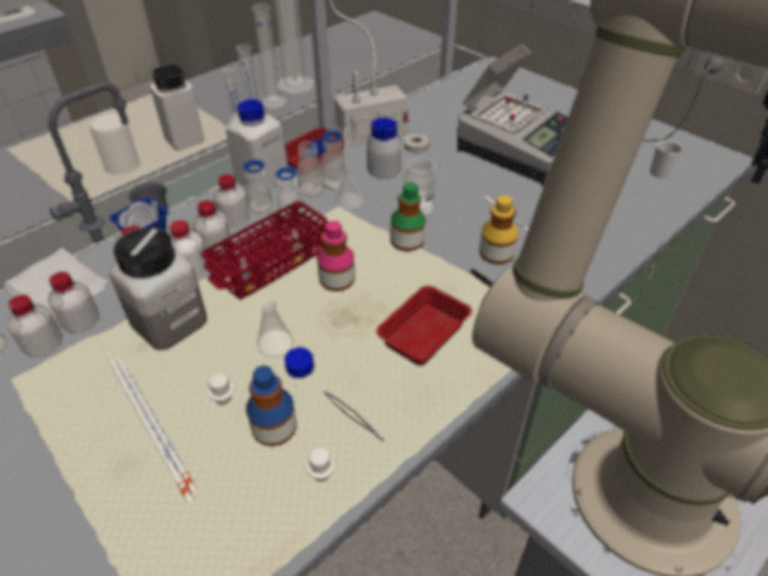

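View pics/p13_t.png

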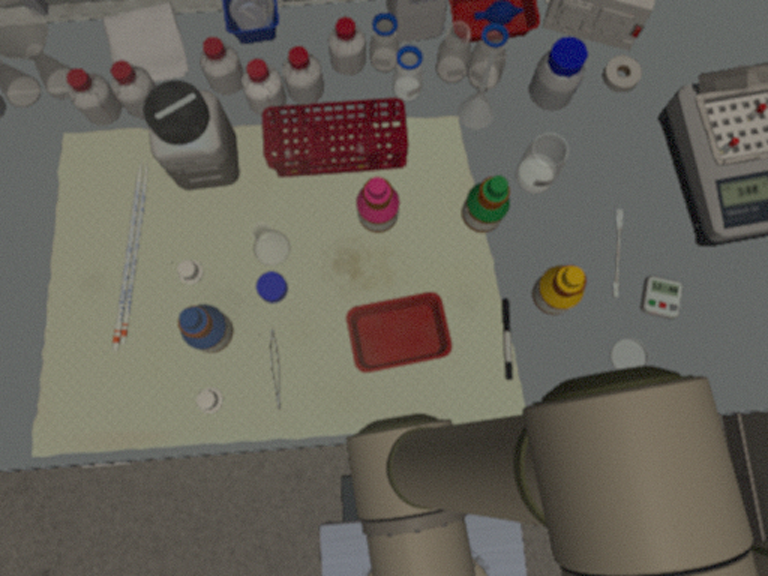

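All four bottles now show matching colours. Blue looks about 1 px high against the projected rings, so I'm comparing each knob with the seated stopper that was there at the start.

```bash
python3 - <<'E'
from h import *
T={'blue':'pink','green':'blue','yellow':'green','pink':'yellow'}
rows=[]
for n in("scene","top"):
    c=camera(n); old=cv2.imread(f"{n}0_raw.png")[:,:,::-1]
    o=dict(c); o["pixels"]=np.ascontiguousarray(old)
    for col in T:
        u,v=proj(c,np.array([*S[T[col]],.124]))
        f=lambda cc,k:[b for b in blobs(cc,k) if abs(b[0][0]-u)<15 and abs(b[0][1]-v)<15]
        print(n,col,"now",[([float(x) for x in b[0]],b[1]) for b in f(c,col)],"| start",[([float(x) for x in b[0]],b[1]) for b in f(o,T[col])])
    u,v=proj(c,np.array([*S['pink'],.11])).astype(int)
    rows.append(np.hstack([cv2.resize(p[v-22:v+28,u-25:u+25],(300,300),interpolation=cv2.INTER_CUBIC) for p in(old,c["pixels"])]))
cv2.imwrite("pics/c14.png",np.vstack(rows)[:,:,::-1])
E
```

```text
scene blue now [([175.9, 253.9], (168, 245, 17, 18, 227))] | start [([175.9, 254.6], (167, 245, 19, 19, 282))]
scene green now [([273.1, 128.7], (267, 123, 12, 12, 102))] | start [([273.3, 127.9], (268, 122, 11, 12, 104))]
scene yellow now [([335.3, 137.7], (329, 130, 13, 15, 147))] | start [([335.7, 137.4], (330, 131, 12, 13, 116))]
scene pink now [] | start [([222.1, 154.4], (215, 147, 15, 15, 161))]
top blue now [([125.0, 212.7], (121, 208, 10, 11, 44))] | start [([128.1, 213.5], (119, 205, 19, 18, 247))]
top green now [([330.2, 125.5], (322, 117, 16, 17, 209)), ([322.8, 138.7], (312, 123, 27, 25, 255))] | start [([331.2, 125.2], (323, 117, 16, 17, 211))]
top yellow now [([374.7, 190.5], (359, 177, 31, 29, 617))] | start [([381.2, 185.4], (373, 178, 17, 16, 219))]
top pink now [([251.4, 133.9], (238, 118, 28, 31, 539))] | start [([251.2, 126.0], (243, 117, 18, 18, 243))]
```

View pics/c14.png

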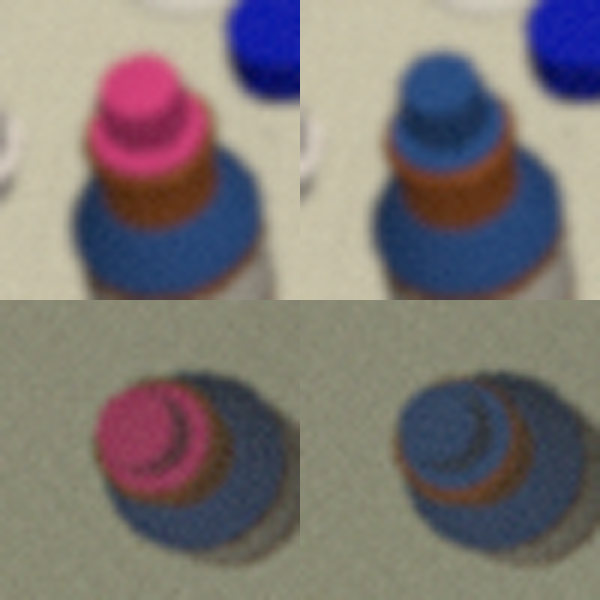

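Every knob sits within 1 px (about 2 mm) of where a seated one was. Blue has the same height and tilt as the seated stopper at the start. Handing in.

```bash
python3 -c "
from bench import *
print(get_t()); sign_off()"
```

```text
54.375
the job is handed in; nothing more can be done
```

All four stoppers are back in the bottles of their own colour, and I handed the job in at 54.4 s; no verdict was reported. Yellow was set aside in the tray while pink, blue and green went into their bottles. It then went from the tray into the yellow bottle.

**What the last checks showed**
- **Seating:** in the final pictures every stopper sits flange-on-lip, and the tray is empty. Blue and green are within about 1 px (2 mm) of the seated stopper they replaced in both views. Yellow could be compared that way only in the scene view.
- **Bottles and flask:** they look unmoved next to the first pictures. The arm is parked at its start pose, touching nothing.
- **Forces:** the highest contact I read was about 15 N, when setting yellow down in the tray. Inserting green read 10.5 N just before release.

**What failed or disagreed**
- **Colour masks:** they could not give a number for pink in either view, nor for blue and yellow from the top. Each of those blobs merged with the sleeve or the basket, or was only partly picked up. I judged them from the close-ups and projected rings instead.
- **Blue:** its knob measured 0.7 px higher in the scene picture than the pink one it replaced. The side-by-side crop shows it seated and upright.
- **Calibration:** the two cameras first disagreed by a few mm on the pink stopper, about 6 mm in y. The grasp and placement there worked anyway.

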